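# Draw the leak tester's plunger to the index and hold it

## Robot

A 6-joint arm with a two-finger parallel gripper is mounted at the origin on the work surface. World frame = base frame: x ahead of the robot, y to its left, z up, the work surface at z = 0. Lengths are in mm, angles in rad, forces in N, time in s.
With the tool pointing down it reaches from about 350 to 875 mm from the base axis. Payload 4.2 kg.
Tool frame: the origin (TCP) lies midway between the tips of the shut fingers; the grasp point (between the pads) lies 19 mm behind it; x points along the fingers, y is the direction in which the jaws open and shut, and the axes are right-handed (so a half turn about x gives the same grasp; the last joint's range is limited). The gripper opens to 85 mm and grips with 20 to 120 N. Pads are 22 mm wide; open, the fingers measure 114 mm over their backs; the gripper's body (76 mm by 85 mm) begins 54 mm behind the grasp point. The pads swing forward as they close: fully open they stand 13 mm farther back than shut.
Start: joints at [1.602, 0.385, 0.008, 0, -1.194, -0.259], TCP at [141.115, 608.84, 231.312] pointing down, gripper open.
Joint ranges: [-3.14, 3.14], [-1.21, 2.06], [-1.07, 1.41], [-3.16, 2.05], [-2.99, -0.16], [-3.1, 3.1]. Speed limits (rad/s): [2.79, 2.79, 3.14, 3.14, 3.14, 3.14].

## Interface

Orientations are given as a unit quaternion [x, y, z, w].
In Python, from bench import readout, imaging, arm gives the robot as it stands.
- The arm moves only by the tool arm_command, never from a script. Its argument "increments" is a list of rows, each a list of 3 entries, a list of its own where there are three numbers: the turn, a rotation vector about the world's x, y, z in degrees, then the shift along the world's x, y, z in mm, then the closure, from 0 (fully open) to 1 (shut). In form: [[[ax, ay, az], [tx, ty, tz], fingers], ...]. A call has exactly 5 rows; each row is the pose to reach, as a shift and turn from the pose measured when the call began; what a row does not reach only later rows make up. A row lasts 1/10 s, in which the tool goes at most 50 mm and 8.59 degrees, less where a joint would pass 70% of its speed; a pose out of reach is approached as far as the arm can. A call with a gripper value outside its range is refused whole. The fingers move at their own pace and stop on an object; the grip force is fixed at half the most. Time passes only in rows, so rows that repeat a pose let the fingers close, or fill a call up. It gives the time, the measured TCP pose, the force and the opening at its end, in the units of the state.
- readout.read_state(): the state, without advancing time (a new reading comes with each control period).
- imaging.get_image(name): name is "side" or "top"; returns (picture, depth): 400x640x3 uint8, blue, green, red; 400x640 float32, mm along the optical axis (not along the pixel's ray), 0 where there is no reading.
- imaging.camera_info(name): a dict with "vfov" (degrees; the focal length in pixels is half the picture's height over the tangent of half this angle, whatever the lens; pixels are square), "cx", "cy" (the principal point, pixels), "eye" and "rotation" of the camera in the world. Camera axes: x right, y down, z forward; pixel columns grow to the right and rows downward; lengths in mm; the calibration is good to about 2 mm. A picture is of the moment at which its call begins. camera_info takes no time and is no camera call.
- arm.job_done(): hands the job in, once; it reports no verdict.
The state is a dict: "clock": time; "joints": joint angles; "joint_vel": joint speeds; "joint_efforts": joint torques, N m; "position": TCP position; "ee_rot": TCP orientation; "contact_force": force on the tool from outside, world axes, zero at the start; "wrist_torque": the same for the moment, N m; "gripper_width": finger opening in mm.
Only numpy, scipy, OpenCV 4.12 (cv2) and the standard library are available. Lean on these libraries where they do the work, as an engineer would, in place of code of your own. Each camera call takes 0.05 s, during which the arm holds its last target. There are 200 camera calls.

## Task

Get the watch in the leak tester ready for its vacuum reading: first vent the chamber by pressing the hinged pedal right down to its stop for a moment, then let it come up again. Then pull the tester's spring-loaded plunger out by its upright grip until its pointer is in line with the tip of the index clip on the scale, and keep holding it there: the program finishes with the gripper still holding the plunger on the mark, because the spring would draw it back. Leave the loupe, the screwdriver and the small movement holder where they are.

Things in the scene. Friction and masses are not known exactly. Their poses are not given: they have to be found in the camera images.
- tester: Leak tester, fixed: base 345 x 176 x 12 mm. Origin at bench level under the slide; x runs along the slide to the chamber (pull is -x), y left, z up. In this frame, mm: base x -92..253, y -88..88; steel barrel from x 73, 52 high; cross bar x 90..120, 290 long in y, 38 high; clear chamber with a watch, centre x 190, radius 50, 108 high; scale rail y 69..83, 30 high.
- plunger: Spring-return plunger; slides only along the tester's x. Origin at bench level under the grip plate's centre, axes as the tester's. Home: tester x = 30 mm; it can be drawn out 85 mm towards -x. Spring pull about 2.8 N at home plus 1.1 N per 10 mm drawn.
- plunger_grip (a point): Grasp point in the plunger's black upright grip plate, on its centre line, 82 mm above the bench. Plate 12 mm thick along tester x, 44 mm wide along y, top 103 mm above the bench. Below it, up to 39 mm high, are the rod and a 50 x 50 mm carriage. When home the 52 mm high barrel is 43 mm behind the plate's centre; free space in front.
- plunger_pointer (a point): Tip of the plunger's pointer: a thin steel finger (4 mm thick along tester x, 6 mm high) sticking out 36 mm from the left (+y) side of the grip plate, 44 mm above the bench, at the same tester x as the plate's centre. Moves with the plunger.
- index_mark (a point): Tip of the index clip, the mark: dark clip with thumbscrew (16 x 22 mm, top 55 mm above the bench), fixed on the scale rail left of the plunger; its steel tip, 4 mm thick, points at the plunger 44 mm above the bench. In line, the two tips face each other 2 mm apart in y. It lies 30 to 70 mm from the home pointer along tester -x and does not block it. Axes as the tester's.
- pedal (a joint): Angle of the vent pedal, rad: 0 up (at rest), 0.28 down at its stop. Spring return.
- pedal_pad (a point): Centre of the top of the pedal's ribbed rubber tread (40 x 42 mm). Steel pedal 100 x 46 mm, 122 mm left or right of the slide (a round gauge, up to 95 mm high, is on the other side). Hinged at its far end (tester +x), 74 mm from this point; slopes up to its near end. Pressed straight down the tread goes from 72 to 52 mm above the bench; 2 N at first, 6.5 N at the stop.
- loupe_c (a point): Black eye loupe, a loose cone 38 mm across and 32 mm high, standing on the bench; point at its centre. Leave it alone.
- driver: Screwdriver 130 mm long lying loose on the bench along its x axis; origin under its middle. Leave it alone.
- holder: Movement holder, loose: round steel base 64 mm across with a small vice on a post, 48 mm high; origin under the base. Leave it alone.
Mind the look-alikes: they are no part of the job. What is shaped like the part that bears pedal but blue or green is not meant.

How it is judged (in metres and radians):
On the way, in this order (a step that is already met when the one before it is completed fails the run):
1. the pedal is pressed down to its stop (value of joint pedal above 0.25 rad), for 0.2 s.
2. the pedal has come up again (value of joint pedal below 0.04 rad), for 0.1 s.
3. the gripper holds the plunger with its pointer at the index (x of plunger_pointer in the frame of index_mark between -0.004 and 0.004 m and contact force between the fingers and plunger above 2 N), for 0.3 s.
At the end, for the whole second after the job is handed in: Through the last second the plunger is held still by the gripper's fingers alone (contact force over 2 N, under 10 mm/s), its pointer within 4 mm of the index tip along the slide, and the pedal is up (under 0.04 rad) (all of step 3 and linear speed of plunger below 0.01 m/s and contact force between plunger and driver below 0.2 N and contact force between plunger and holder below 0.2 N and value of joint pedal below 0.04 rad); the arm keeps its last pose, push and grip.
It fails at once if the loupe is disturbed (distance of loupe_c from where it was at the start of the episode above 0.015 m).
It fails at once if the screwdriver is disturbed (distance of driver from where it was at the start of the episode above 0.015 m).
It fails at once if the movement holder is disturbed (distance of holder from where it was at the start of the episode above 0.015 m).
It also fails if it takes over 45 s, if anything falls off the work surface, if the arm or the gripper's body presses on something with over 40 N, if the wrist force passes 120 N, or if a joint passes its speed limit or range.

## Working session

There is one attempt and no reset: what is moved stays moved. The work goes in short steps, Python scripts to look and compute and a tool call to move; the robot and the scene stay as the last step left them, time stands still between calls to the robot, and variables do not carry over. Pictures are saved under pics/ and viewed, about 8 in all and at most 12, crops included, and the job is handed in when it is done.

Besides the shell and the picture viewer there is one more tool, called after ">>>" in YAML: its name, and indented under it one key for each argument. arm_command: Moves the arm, as the interface text tells. Its arguments: {"type":"object","properties":{"increments":{"type":"array","items":{"type":"array"}}},"required":["increments"]}

```bash
mkdir -p pics
cat > h.py <<'E'
import numpy as np,cv2
from bench import readout,imaging,arm
def cam(n):
    c=imaging.camera_info(n);f=200/np.tan(np.radians(c['vfov'])/2);return c,f
def grab(n,tag):
    p,d=imaging.get_image(n);cv2.imwrite(f'pics/{tag}.png',p);np.save(f'pics/{tag}.npy',d);return p,d
def ray(n,u,v):
    c,f=cam(n);return np.array(c['eye']),np.array(c['rotation'])@np.array([(u-c['cx'])/f,(v-c['cy'])/f,1])
def onz(n,u,v,z):
    e,r=ray(n,u,v);return e+r*(z-e[2])/r[2]
def cloud(n,d):
    v,u=np.mgrid[0:400,0:640];c,f=cam(n)
    P=np.stack([(u-c['cx'])/f*d,(v-c['cy'])/f*d,d],-1);return P@np.array(c['rotation']).T+np.array(c['eye'])
E
python3 - <<'E'
from h import *
for n in('top','side'):
    p,d=grab(n,n+'0');print(imaging.camera_info(n))
    print((d==0).mean())
print(readout.read_state())
E
```

```text
{'vfov': 50.69883323421027, 'cx': 314.53542834848787, 'cy': 195.36187298189085, 'eye': array([ 400.15786434,   10.62539165, 1149.05450277]), 'rotation': array([ 0.70621916, -0.7049788 ,  0.05450309, -0.03589986])}
0.00405859375
{'vfov': 44.703015077942084, 'cx': 318.9990025261889, 'cy': 203.0391028595041, 'eye': array([ 11.00743514, 599.17996802, 698.48826359]), 'rotation': array([-0.30046061,  0.84274   , -0.41848618,  0.15614744])}
0.0040078125
{'clock': 0.1, 'joints': array([ 1.60161076e+00,  3.85457225e-01,  6.76504860e-03, -4.10049328e-04,
       -1.19398407e+00, -2.58600636e-01]), 'joint_vel': array([-8.99809182e-04, -2.82881395e-03,  2.38565376e-03,  2.40270541e-03,
       -3.19205221e-03, -5.65080987e-05]), 'joint_efforts': array([-8.02963514e-04, -3.93320060e+01,  1.88930190e+01,  4.19797540e+00,
       -2.56967236e-03,  6.50203432e-06]), 'position': array([141.01020905, 608.35713254, 230.34921039]), 'ee_rot': array([-0.70248167,  0.08109081,  0.70255667,  0.07973654]), 'contact_force': array([-0.8296562 , -0.78704743,  0.55973252]), 'wrist_torque': array([-0.00296379,  0.03599753,  0.00837038]), 'gripper_width': 84.89937655678392}
```

View pics/top0.png

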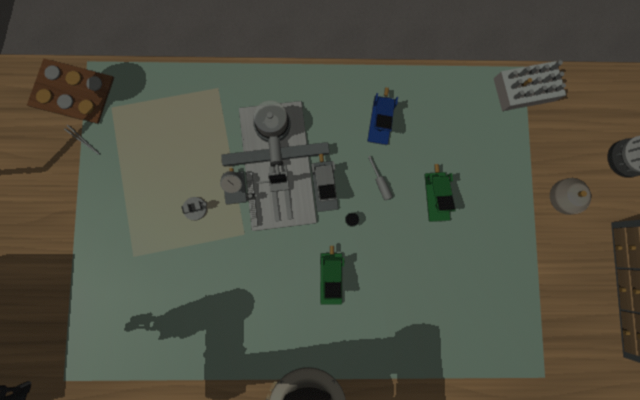

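View pics/side0.png

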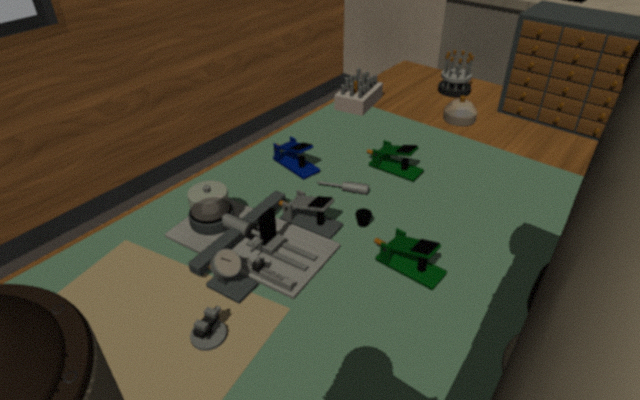

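The top view shows the tester's slide at about (280,180) and the chamber at (270,118), with the gauge on the left at (233,183). Candidates for the pedal:
- grey, on the tester's right, tread at (327,190)
- blue at (383,118)
- green at (440,195)
- green at (332,278)

Only the grey one fits the description: on the cross bar, opposite the gauge. Next I check it in a close crop.

```bash
sed -i 's/^import numpy as np,cv2/&\nfrom scipy.spatial.transform import Rotation as R/; s/return c,f$/c["rotation"]=R.from_quat(c["rotation"]).as_matrix();return c,f/' h.py
python3 - <<'E'
from h import *
p=cv2.imread('pics/top0.png');s=cv2.imread('pics/side0.png')
a=cv2.resize(p[90:240,210:350],None,fx=4,fy=4,interpolation=cv2.INTER_CUBIC)
a=cv2.convertScaleAbs(a,alpha=1.6)
cv2.imwrite('pics/c1.png',a)
b=cv2.convertScaleAbs(cv2.resize(s[170:310,160:360],None,fx=4,fy=4,interpolation=cv2.INTER_CUBIC),alpha=1.5)
cv2.imwrite('pics/c2.png',b)
for n,pts in(('top',[(278,180),(327,190),(270,118),(332,278),(300,220)]),('side',[(267,220),(318,203),(210,188)])):
    d=np.load(f'pics/{n}0.npy');C=cloud(n,d)
    for u,v in pts: print(n,u,v,C[v,u].round(1))
E
```

```text
top 278 180 [578.   76.4  74.3]
top 327 190 [553.  -50.   70.4]
top 270 118 [734.4  97.  100.1]
top 332 278 [328.7 -62.6  58.7]
top 300 220 [479.5  19.8  11.5]
side 267 220 [580.2  85.4  86.8]
side 318 203 [550.7 -38.8  70.3]
side 210 188 [748.5  89.3  93.2]
```

View pics/c1.png

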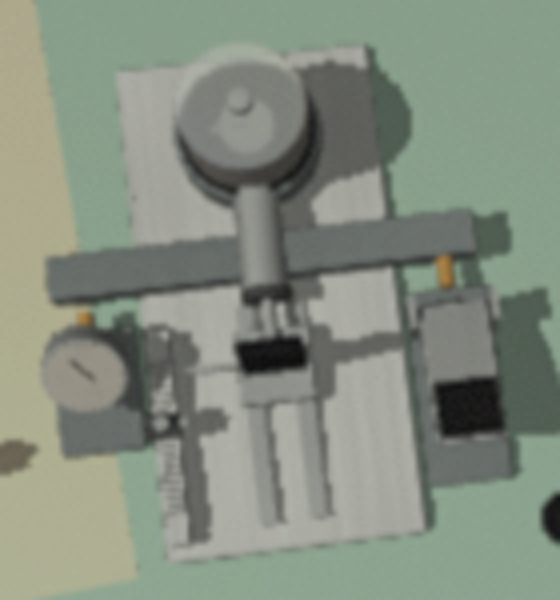

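View pics/c2.png

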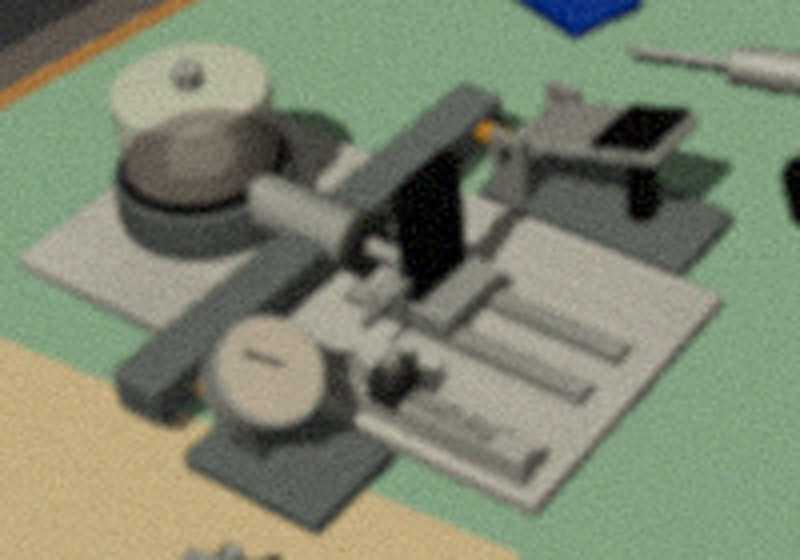

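The crops confirm it: the grey pedal with the black tread is at top pixel (327,192), on the cross bar opposite the gauge. The plunger plate is at top pixel (278,178), its pointer at about (262,182), and the index clip at (252,196). Next I measure the tester frame.

```bash
python3 - <<'E'
from h import *
p=cv2.imread('pics/top0.png').astype(int);s=cv2.imread('pics/side0.png').astype(int)
T=lambda x,y:(210+(x+.5)/4-.5,90+(y+.5)/4-.5)
S=lambda x,y:(160+(x+.5)/4-.5,170+(y+.5)/4-.5)
cs=[onz('top',*T(*q),12)[:2] for q in((170,558),(425,530),(368,47),(118,72))]
print(np.round(cs,1)); nl,nr,fr,fl=cs
print('sizes',np.linalg.norm(nl-fl),np.linalg.norm(nr-fr),np.linalg.norm(nl-nr))
ax=(fl-nl)+(fr-nr);ay=(nl-nr)+(fl-fr); yaw1=np.arctan2(ax[1],ax[0]);yaw2=np.arctan2(-ay[0],ay[1])
print('yaw',np.degrees([yaw1,yaw2]))
# bar edges far top line at z38
b1=onz('top',*T(48,262),38);b2=onz('top',*T(470,212),38);print('bar yaw',np.degrees(np.arctan2((b2-b1)[0],-(b2-b1)[1])),np.linalg.norm(b2-b1))
yaw=(345*yaw1+176*yaw2)/521
X=np.array([np.cos(yaw),np.sin(yaw)]);Y=np.array([-X[1],X[0]])
O=np.mean(cs,0)-X*80.5; print('O',O)
loc=lambda P:np.round([(P[:2]-O)@X,(P[:2]-O)@Y,P[2]],1)
def blob(img,n,x0,x1,y0,y1,z,t=45):
    m=np.zeros(img.shape[:2],np.uint8);m[y0:y1,x0:x1]=(img[y0:y1,x0:x1].max(2)<t)
    k,l,st,c=cv2.connectedComponentsWithStats(m);i=1+np.argmax(st[1:,4]);print(n,st[i],c[i],'->',(P:=onz(n,*c[i],z)).round(1),loc(P))
    return l==i
d=np.load('pics/top0.npy');C=cloud('top',d)
m=blob(p,'top',266,290,168,190,103);print('plate depth',np.median(C[m],0).round(1),np.percentile(C[m][:,2],[10,50,90]))
m=blob(p,'top',312,340,180,205,72);print('tread',np.median(C[m],0).round(1),loc(np.mean(C[m],0)))
blob(p,'top',244,258,188,204,55)
for q,z in(((215,367),44),((165,423),55),((180,422),44)): print('top',q,loc(onz('top',*T(*q),z)))
for q,z in(((365,300),44),((430,372),44),((395,378),50)): print('side',q,loc(onz('side',*S(*q),z)))
E
python3 - <<'E'
from h import *
p=cv2.imread('pics/top0.png');s=cv2.imread('pics/side0.png')
a=cv2.resize(p[170:205,243:290],(752,560)[:2] if 0 else None,fx=12,fy=12,interpolation=cv2.INTER_CUBIC)
b=cv2.resize(s[230:290,240:290],None,fx=7,fy=7,interpolation=cv2.INTER_CUBIC)
h=max(a.shape[0],b.shape[0]);b=b[:420]
o=np.zeros((h,0,3),np.uint8)
cv2.imwrite('pics/c3.png',cv2.convertScaleAbs(a,alpha=1.6));cv2.imwrite('pics/c4.png',cv2.convertScaleAbs(b,alpha=1.6))
E
```

```text
[[454.7 147.9]
 [473.8 -23. ]
 [811.2  16.8]
 [791.5 190.2]]
sizes 339.39231769167577 339.70284369005776 171.89182529490205
yaw [6.94034006 6.42008576]
bar yaw 7.298672540458597 284.60955078278386
O [552.85049795  73.4791734 ]
top [269 174  18  10 132] [277.64393939 178.24242424] -> [577.7  75.5 103. ] [ 24.9  -0.9 103. ]
plate depth [579.2  75.9  99.1] [ 54.94718656  99.0752815  104.57657976]
top [319 184  17  15 225] [327.13333333 191.12      ] -> [549.9 -50.3  72. ] [ -17.5 -122.5   72. ]
tread [550.2 -50.   72.3] [ -17.9 -122.3   76.3]
top [244 188   4   7  12] [245.   190.75] -> [552.4 163.1  55. ] [10.2 89.  55. ]
top (215, 367) [31.2 39.9 44. ]
top (165, 423) [-3.7 75.  55. ]
top (180, 422) [-2.6 66.4 44. ]
side (365, 300) [43.  48.3 44. ]
side (430, 372) [-16.7  72.1  44. ]
side (395, 378) [-9.3 89.  50. ]
```

View pics/c3.png

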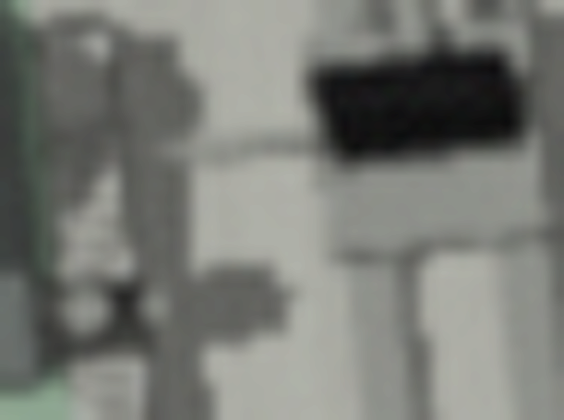

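View pics/c4.png

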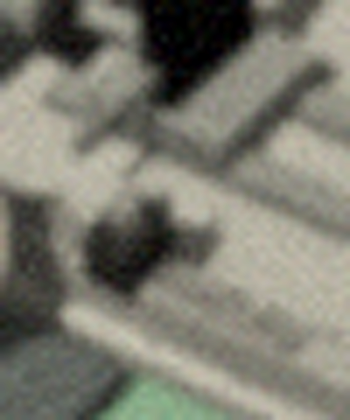

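Run:
```python
from h import *
st=readout.read_state();r=R.from_quat(st['ee_rot']);M=r.as_matrix();print(M.round(3))
for yaw in(6.9,):
  for sgn in(1,-1):
    X=np.array([np.cos(np.radians(yaw)),np.sin(np.radians(yaw)),0])*sgn
    x=np.array([0,0,-1.]);G=np.stack([x,X,np.cross(x,X)],1)
    print(sgn,np.degrees((R.from_matrix(G)*r.inv()).as_rotvec()).round(1))
C=cloud('top',np.load('pics/top0.npy'));pl=C[168:190,266:292].reshape(-1,3);q=pl[pl[:,2]>97];print(len(q),np.median(q,0),q.min(0),q.max(0))
for n,uv,z in(('top',(263.4,181.7),44),('top',(255.5,195.2),44),('top',(251.3,195.3),55),('side',(240+105/7,230+100/7),44),('side',(240+205/7,230+235/7),44)):
    print(n,onz(n,*uv,z).round(1))
```

```text
[[-0.    -0.226 -0.974]
 [-0.002 -0.974  0.226]
 [-1.     0.002 -0.   ]]
1 [1.0e-01 1.0e-01 1.1e+02]
-1 [  0.1  -0.1 -70. ]
83 [582.98065286  77.33383685 101.96921019] [400.15786434  10.62539165  97.59138935] [ 589.45787683   99.85520192 1149.05450277]
top [578.3 116.7  44. ]
top [542.3 136.8  44. ]
top [540.6 146.5  55. ]
side [584.1 120.6  44. ]
side [522.7 142.4  44. ]
```

>>> arm_command:
  increments:
    - [[0,0,0],[0,-40,0],1]
    - [[0,0,0],[20,-80,0],1]
    - [[0,0,0],[40,-120,0],1]
    - [[0,0,0],[65,-160,0],1]
    - [[0,0,0],[90,-200,0],1]

```text
clock: 0.6
position: [231.4, 406.4, 230.0]
ee_rot: [-0.702, 0.081, 0.703, 0.079]
contact_force: [0.4, 0.9, 0.3]
gripper_width: 12.4
```

>>> arm_command:
  increments:
    - [[0,0,-8],[25,-40,0],1]
    - [[0,0,-16],[52,-80,0],1]
    - [[0,0,-24],[80,-120,0],1]
    - [[0,0,-32],[110,-160,0],1]
    - [[0,0,-40],[140,-200,0],1]

```text
clock: 1.1
position: [371.8, 204.5, 230.1]
ee_rot: [-0.632, 0.318, 0.632, 0.316]
contact_force: [0.7, 0.2, 0.5]
gripper_width: 0.0
```

>>> arm_command:
  increments:
    - [[0,0,-8],[27,-40,0],1]
    - [[0,0,-16],[54,-80,0],1]
    - [[0,0,-24],[80,-120,0],1]
    - [[0,0,-30],[110,-160,-20],1]
    - [[0,0,-30],[140,-200,-40],1]

```text
clock: 1.6
position: [508.6, 8.4, 192.8]
ee_rot: [-0.528, 0.47, 0.528, 0.47]
contact_force: [0.5, 1.2, 0.3]
gripper_width: -0.5
```

Next: to above the tread at (550,-50,100).

>>> arm_command:
  increments:
    - [[0,0,0],[20,-30,-20],1]
    - [[0,0,0],[41,-58,-50],1]
    - [[0,0,0],[41,-58,-90],1]
    - [[0,0,0],[41,-58,-93],1]
    - [[0,0,0],[41,-58,-93],1]

```text
clock: 2.1
position: [548.9, -49.7, 99.3]
ee_rot: [-0.527, 0.471, 0.529, 0.469]
contact_force: [0.3, -0.0, 0.7]
gripper_width: 0.1
```

Run:
```python
from h import *
p,d=grab('side','s1');cv2.imwrite('pics/s1c.png',cv2.convertScaleAbs(cv2.resize(p[130:310,180:380],None,fx=3,fy=3),alpha=1.5));print(readout.read_state()['position'])
```

```text
[550.1261213  -49.24739315 100.90053319]
```

View pics/s1c.png

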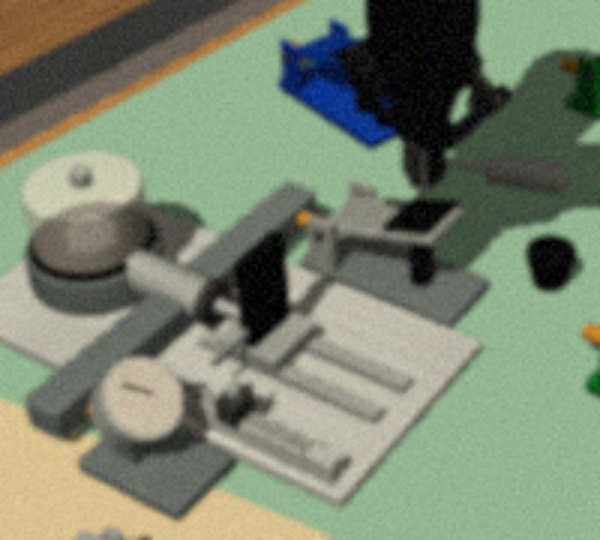

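The closed fingertips (crop 425,180) are right above the grey tread (crop 425,215). I press straight down in two stages.

>>> arm_command:
  increments:
    - [[0,0,0],[0,0,-12],1]
    - [[0,0,0],[0,0,-24],1]
    - [[0,0,0],[0,0,-32],1]
    - [[0,0,0],[0,0,-40],1]
    - [[0,0,0],[0,0,-46],1]

```text
clock: 2.65
position: [549.1, -49.3, 54.5]
ee_rot: [-0.528, 0.471, 0.529, 0.47]
contact_force: [-3.3, 1.1, 6.6]
gripper_width: 0.2
```

>>> arm_command:
  increments:
    - [[0,0,0],[0,0,-3],1]
    - [[0,0,0],[0,0,-4],1]
    - [[0,0,0],[0,0,-4],1]
    - [[0,0,0],[0,0,-4],1]
    - [[0,0,0],[0,0,-4],1]

```text
clock: 3.15
position: [548.9, -49.3, 51.8]
ee_rot: [-0.528, 0.471, 0.529, 0.469]
contact_force: [-5.3, 1.3, 12.3]
gripper_width: 0.1
```

>>> arm_command:
  increments:
    - [[0,0,0],[0,0,-3],1]
    - [[0,0,0],[0,0,-3],1]
    - [[0,0,0],[0,0,-3],1]
    - [[0,0,0],[0,0,-3],1]
    - [[0,0,0],[0,0,-3],1]

```text
clock: 3.65
position: [548.9, -49.4, 51.5]
ee_rot: [-0.529, 0.47, 0.529, 0.469]
contact_force: [-6.7, 1.7, 19.4]
gripper_width: -0.0
```

>>> arm_command:
  increments:
    - [[0,0,0],[0,0,10],1]
    - [[0,0,0],[0,0,25],1]
    - [[0,0,0],[0,0,50],1]
    - [[0,0,0],[0,0,80],0.6]
    - [[0,0,0],[0,0,100],0.4]

```text
clock: 4.15
position: [549.9, -49.3, 153.1]
ee_rot: [0.529, -0.469, -0.528, -0.47]
contact_force: [1.0, 0.5, -0.6]
gripper_width: 28.0
```

Run:
```python
from h import *
p,d=grab('side','s2');C=cloud('side',d);C0=cloud('side',np.load('pics/side0.npy'))
for u,v in((318,203),(322,204),(314,203)):print(C0[v,u].round(1),C[v,u].round(1))
s=readout.read_state();print(s['position'])
```

```text
[550.7 -38.8  70.3] [550.7 -38.8  70.3]
[539.4 -38.6  73.1] [539.8 -39.   72.7]
[559.7 -36.   67.7] [559.2 -35.5  68.2]
[551.76496179 -49.20745896 156.31249255]
```

>>> arm_command:
  increments:
    - [[0,0,0],[8,32,0],0.4]
    - [[0,0,0],[16,64,0],0.4]
    - [[0,0,0],[24,96,0],0.4]
    - [[0,0,0],[31,126,0],0.4]
    - [[0,0,0],[31,126,-15],0.4]

```text
clock: 4.7
position: [585.6, 80.5, 142.5]
ee_rot: [0.533, -0.465, -0.527, -0.472]
contact_force: [-0.9, -0.3, 0.4]
gripper_width: 51.1
```

Run:
```python
from h import *
p,d=grab('side','s3');cv2.imwrite('pics/s3c.png',cv2.convertScaleAbs(cv2.resize(p[130:310,180:380],None,fx=3,fy=3),alpha=1.5));s=readout.read_state();print(s['position'],s['gripper_width'])
```

```text
[582.29736129  78.64162559 138.32895829] 51.2784648044829
```

View pics/s3c.png

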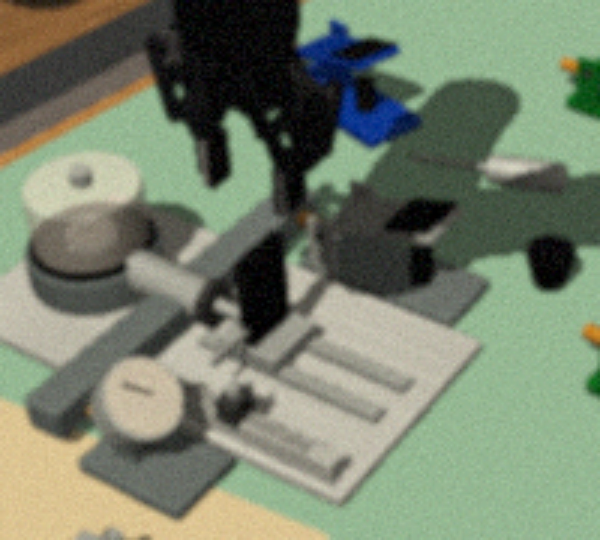

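The open fingers (crop (215,180) and (288,205)) straddle the plate top (crop (262,240)), and the pedal is up. Now I go down and grip.

>>> arm_command:
  increments:
    - [[0,0,0],[0,-1,-25],0.4]
    - [[0,0,0],[0,-1,-50],0.4]
    - [[0,0,0],[0,-1,-68],0.4]
    - [[0,0,0],[0,-1,-75],0.4]
    - [[0,0,0],[0,-1,-75],0.4]

```text
clock: 5.25
position: [581.7, 77.1, 62.2]
ee_rot: [0.53, -0.469, -0.528, -0.469]
contact_force: [0.6, -1.1, 0.6]
gripper_width: 51.1
```

>>> arm_command:
  increments:
    - [[0,0,0],[0,0,0],1]
    - [[0,0,0],[0,0,0],1]
    - [[0,0,0],[0,0,0],1]
    - [[0,0,0],[0,0,0],1]
    - [[0,0,0],[0,0,0],1]

```text
clock: 5.75
position: [583.3, 77.4, 63.6]
ee_rot: [0.531, -0.467, -0.528, -0.47]
contact_force: [2.8, -0.8, 3.6]
gripper_width: 11.1
```

Run:
```python
from h import *
p,d=grab('side','s4');p,d=grab('top','t4')
s=readout.read_state();print(s['position'],s['gripper_width'],s['contact_force'])
```

```text
[583.19886923  77.38689481  63.57963334] 11.060668136181077 [ 2.81578147 -0.84394066  5.5208353 ]
```

>>> arm_command:
  increments:
    - [[0,0,0],[-6,-0.7,0],1]
    - [[0,0,0],[-13,-1.6,0],1]
    - [[0,0,0],[-20,-2.4,0],1]
    - [[0,0,0],[-27,-3.2,0],1]
    - [[0,0,0],[-33.5,-4,0],1]

```text
clock: 6.35
position: [550.8, 73.3, 63.6]
ee_rot: [0.532, -0.467, -0.527, -0.47]
contact_force: [8.0, -2.3, -1.9]
gripper_width: 11.4
```

>>> arm_command:
  increments:
    - [[0,0,0],[0,0,0],1]
    - [[0,0,0],[0,0,0],1]
    - [[0,0,0],[0,0,0],1]
    - [[0,0,0],[0,0,0],1]
    - [[0,0,0],[0,0,0],1]

```text
clock: 6.85
position: [551.7, 73.4, 63.6]
ee_rot: [0.532, -0.466, -0.527, -0.471]
contact_force: [5.9, -1.4, -0.7]
gripper_width: 11.2
```

Run:
```python
from h import *
p,d=grab('side','s5');q,_=grab('top','t5')
s=readout.read_state();print(s['position'],s['gripper_width'],s['contact_force'])
a=cv2.resize(q[165:215,235:295],None,fx=6.5,fy=8,interpolation=cv2.INTER_CUBIC)[:400]
b=cv2.resize(p[225:290,235:300],None,fx=6,fy=6,interpolation=cv2.INTER_CUBIC)
a=cv2.copyMakeBorder(a,0,0,0,10,0);h=max(len(a),len(b))
a,b=[cv2.copyMakeBorder(i,0,h-len(i),0,0,0) for i in(a,b)]
cv2.imwrite('pics/c5.png',cv2.convertScaleAbs(np.hstack([a,b]),alpha=1.7))
```

```text
[551.67261267  73.46033049  63.62052243] 11.121368825216392 [ 6.64725284 -1.20380649 -0.71633392]
```

View pics/c5.png

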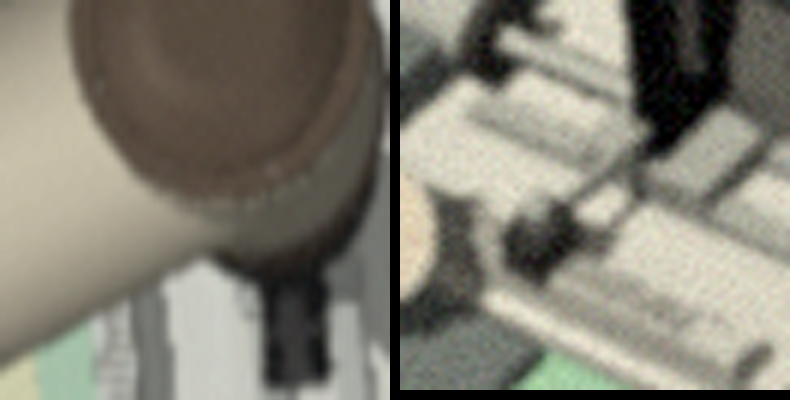

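Run:
```python
from h import *
now=np.mean([imaging.get_image('side')[0].astype(float) for _ in range(10)],0)
np.save('pics/now.npy',now)
home=np.mean([cv2.imread(f'pics/{n}.png').astype(float) for n in('side0','s1','s2','s3','s4')],0);np.save('pics/home.npy',home)
c,f=cam('side')
yaw=np.radians(6.9);X=np.array([np.cos(yaw),np.sin(yaw),0]);Y=np.array([-X[1],X[0],0]);H=np.array([583.2,77.4,0])
def proj(dx,y,z):
    q=c['rotation'].T@(H+X*dx+Y*y+[0,0,z]-c['eye']);return np.array([c['cx']+f*q[0]/q[2],c['cy']+f*q[1]/q[2]])
u0,v0,k=246,238,10
def pan(im): return cv2.convertScaleAbs(cv2.resize(im[v0:v0+30,u0:u0+39],None,fx=k,fy=k,interpolation=cv2.INTER_CUBIC),alpha=1.9)
def dot(a,dx,y,col):
    w=(proj(dx,y,44)-[u0,v0]+.5)*k;cv2.circle(a,tuple(int(t) for t in w),2,col,-1)
A,B,A2,B2=pan(home),pan(now),pan(home),pan(now)
for y in(22,40,58): dot(A2,0,y,(0,0,255));dot(B2,-31.7,y,(0,0,255))
for dx,col in((-30,(255,0,0)),(-34,(0,255,0)),(-38,(0,255,255))):
    for y in(60,70,90): dot(A2,dx,y,col);dot(B2,dx,y,col)
cv2.imwrite('pics/c6.png',np.vstack([np.hstack([A,B]),np.hstack([A2,B2])]))
s=readout.read_state();print(s['position'])
for dx in(0,-31.7,-34):print(dx,proj(dx,58,44),proj(dx,60,44))
```

```text
[551.66740621  73.46632813  63.63312548]
0 [252.57713986 249.70926822] [251.94193408 250.28797603]
-31.7 [265.21160689 255.50401266] [264.58489527 256.09927828]
-34 [266.14260718 255.93101197] [265.51654159 256.52750694]
```

View pics/c6.png

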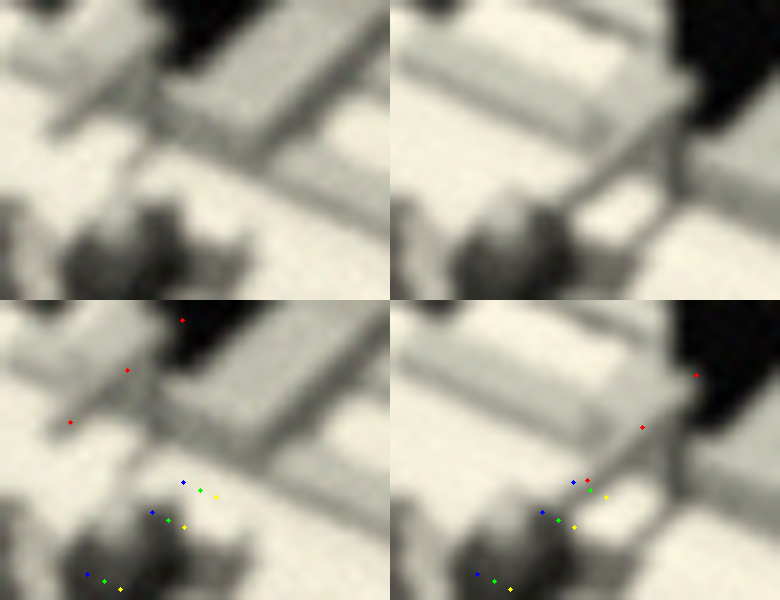

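Run:
```python
from h import *
yaw=np.radians(6.9);X=np.array([np.cos(yaw),np.sin(yaw),0]);Y=np.array([-X[1],X[0],0]);H=np.array([583.2,77.4,0])
t=cv2.imread('pics/top0.png')[...,::-1].max(2)
print(t[186:204,244:262])
def loc(n,u,v,z):
    P=onz(n,u,v,z)-H;return P@X,P@Y
# top: darkness profile along tester x (z=45), y 62..90
for z in (45,):
  for x in range(-56,-14,3):
    row=[]
    for y in range(56,92,3):
        c,f=cam('top');q=c['rotation'].T@(H+X*x+Y*y+[0,0,z]-c['eye']);row.append(int(cv2.getRectSubPix(t.astype(np.float32),(1,1),(c['cx']+f*q[0]/q[2],c['cy']+f*q[1]/q[2]))[0,0]))
    print(x,row)
c,f=cam('side')
for dx in(-30,-34,-38):
  o=[]
  for x,y,z in((-8,65,45),(8,65,45),(-8,87,45),(8,87,45),(-8,65,30),(0,76,55)):
    q=c['rotation'].T@(H+X*(dx+x)+Y*y+[0,0,z]-c['eye']);o.append((np.array([c['cx']+f*q[0]/q[2]-246,c['cy']+f*q[1]/q[2]-238])*10+5).round().astype(int).tolist())
  print(dx,o)
g=np.load('pics/home.npy').max(2);print('side dark cols/rows');print(g[256:272,248:276].astype(int))
```

```text
[[ 40  44  55  57  60  59  74  94  92  63  60  62  61  61  73 101 108 107]
 [ 38  44  54  59  69  75  91  97  92  65  59  64  62  62  73 101 108 107]
 [ 39  42  53  63  82  88  95  91  83  65  60  62  61  60  73 101 109 107]
 [ 39  41  53  60  81  96  98  95  86  70  59  61  64  62  73 102 109 107]
 [ 38  40  53  57  76  92  92  87  86  78  62  62  63  61  73 102 108 107]
 [ 41  41  53  59  83  95  94  90  90  93  68  61  62  62  74 100 102  98]
 [ 49  44  49  62  85  88  82  82  90  89  65  61  64  62  71  88  80  73]
 [ 65  49  42  48  67  73  69  61  59  56  48  60  66  63  63  69  65  61]
 [ 68  53  44  44  58  74  76  62  38  28  41  68  73  64  62  62  63  62]
 [ 66  55  46  50  71  86  88  79  46  28  49  78  82  65  60  63  62  63]
 [ 67  56  44  46  67  85  87  75  46  32  44  67  74  64  61  62  63  62]
 [ 67  57  40  40  51  70  69  54  39  38  39  51  63  64  62  63  64  64]
 [ 67  60  45  38  41  48  47  42  42  46  45  47  61  64  63  65  77  80]
 [ 68  62  45  39  41  51  53  60  64  67  64  55  60  63  62  73  98 105]
 [ 68  62  48  49  59  77  83  88  91  93  92  67 
[... 2420 characters left out ...]
 83  95 102  84  50  28  26  30  32  30  31  17  18  17  18  30  39  48
   54  54  57  73  97 112 124 124 129 126]
 [ 75  92  96  84  53  31  26  24  25  25  21  16  15  19  33  49  63  70
   69  64  66  88 108 120 126 127 124 124]
 [ 68  89  92  79  52  29  25  24  27  19  18  15  19  29  52  71  82  86
   88  84  88 103 119 121 122 120 125 124]
 [ 60  79  87  80  64  41  31  25  25  23  20  20  37  55  69  82  89  97
   93  97 100 109 115 118 123 124 125 122]
 [ 50  71  85  87  80  62  47  38  28  24  21  34  62  79  87  90  94  92
   95  96  95 103 105 106 112 116 120 122]
 [ 52  69  83  87  89  80  70  60  47  34  32  55  81 101 101 101  94  93
   94  92  94  95  97 100 100 101 109 116]]
```

Run:
```python
from h import *
yaw=np.radians(6.9);X=np.array([np.cos(yaw),np.sin(yaw),0]);Y=np.array([-X[1],X[0],0]);H=np.array([583.2,77.4,0])
t=cv2.imread('pics/top0.png').max(2).astype(np.float32);c,f=cam('top')
for x in range(-14,16,2):
    row=[]
    for y in range(26,64,3):
        q=c['rotation'].T@(H+X*x+Y*y+[0,0,44]-c['eye']);row.append(int(cv2.getRectSubPix(t,(1,1),(float(c['cx']+f*q[0]/q[2]),float(c['cy']+f*q[1]/q[2])))[0,0]))
    print(x,row)
```

```text
-14 [101, 107, 109, 108, 109, 109, 107, 107, 108, 97, 69, 60, 61]
-12 [97, 106, 108, 108, 109, 109, 107, 107, 107, 95, 69, 61, 63]
-10 [93, 106, 109, 108, 109, 109, 108, 107, 106, 93, 68, 61, 62]
-8 [93, 106, 109, 109, 109, 108, 107, 106, 106, 90, 67, 61, 62]
-6 [89, 103, 107, 107, 107, 106, 106, 103, 103, 88, 66, 62, 62]
-4 [80, 94, 100, 103, 103, 99, 98, 96, 97, 85, 67, 62, 62]
-2 [71, 81, 85, 88, 93, 92, 92, 91, 91, 82, 71, 65, 62]
0 [73, 85, 88, 87, 90, 90, 91, 91, 91, 85, 76, 69, 63]
2 [80, 94, 95, 94, 95, 95, 97, 96, 92, 82, 76, 70, 64]
4 [83, 101, 104, 105, 103, 103, 103, 99, 89, 75, 69, 65, 62]
6 [82, 105, 109, 108, 107, 107, 106, 101, 84, 67, 63, 63, 62]
8 [75, 103, 109, 109, 109, 109, 108, 101, 78, 62, 61, 61, 61]
10 [70, 103, 109, 108, 109, 109, 108, 101, 74, 61, 61, 61, 62]
12 [69, 103, 108, 108, 108, 109, 108, 100, 74, 61, 61, 61, 61]
14 [72, 103, 108, 108, 108, 108, 107, 100, 78, 62, 60, 61, 62]
```

The same-condition top profiles (steel over shadow) put the pointer at +0.5 and the index tip at -33.3, so the draw should be about 34 mm. It is 31.7 now, so I pull a little more, allowing for the arm's sag under the spring.

>>> arm_command:
  increments:
    - [[0,0,0],[-2,-0.2,0],1]
    - [[0,0,0],[-4,-0.5,0],1]
    - [[0,0,0],[-4,-0.5,0],1]
    - [[0,0,0],[-4,-0.5,0],1]
    - [[0,0,0],[-4,-0.5,0],1]

```text
clock: 7.95
position: [548.6, 73.1, 63.6]
ee_rot: [0.533, -0.466, -0.526, -0.471]
contact_force: [6.7, -1.1, -0.2]
gripper_width: 11.0
```

Run:
```python
from h import *
now=np.mean([imaging.get_image('side')[0].astype(float) for _ in range(10)],0)
s=readout.read_state();print(s['clock'],s['position'],s['gripper_width'],s['contact_force'],np.abs(s['joint_vel']).max())
P=s['position'];print('draw',np.hypot(P[0]-583.2,P[1]-77.4))
cv2.imwrite('pics/c7.png',cv2.convertScaleAbs(cv2.resize(now[225:285,225:305],None,fx=9,fy=9,interpolation=cv2.INTER_CUBIC),alpha=1.9))
p,d=grab('side','s7');C=cloud('side',d);print('pedal',C[203,318],C[204,322])
```

```text
8.45 [548.58876473  73.06011057  63.62124685] 10.969702812846045 [ 6.80960389 -0.50460956  0.90323822] 0.0008366088230388215
draw 34.88226264713989
pedal [550.86674723 -38.94571988  70.15088671] [539.03932039 -38.11454032  73.5307218 ]
```

View pics/c7.png

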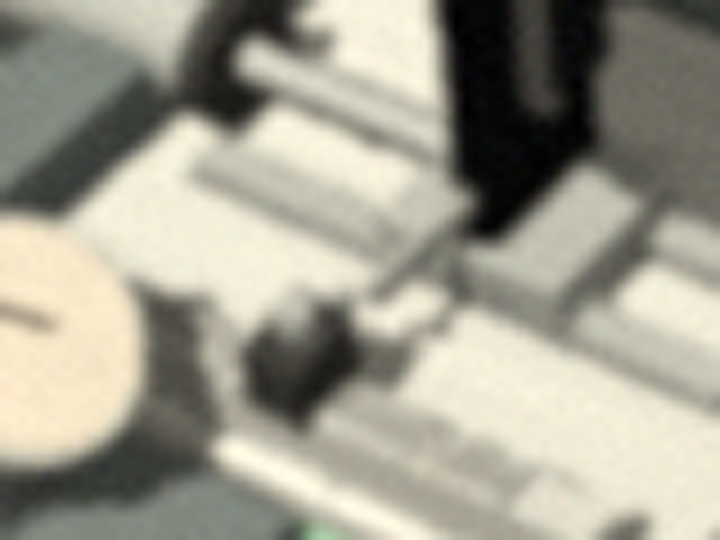

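>>> arm_command:
  increments:
    - [[0,0,0],[0,0,0],1]
    - [[0,0,0],[0,0,0],1]
    - [[0,0,0],[0,0,0],1]
    - [[0,0,0],[0,0,0],1]
    - [[0,0,0],[0,0,0],1]

```text
clock: 9.0
position: [549.5, 73.2, 63.6]
ee_rot: [0.533, -0.466, -0.526, -0.471]
contact_force: [7.3, -1.0, -0.2]
gripper_width: 11.2
```

Run:
```python
from h import *
s=readout.read_state();P=s['position'];print(P,'draw',np.hypot(P[0]-583.2,P[1]-77.4),s['gripper_width'],s['contact_force'],s['clock'])
if 32.5<np.hypot(P[0]-583.2,P[1]-77.4)<35: print(arm.job_done())
```

```text
[549.46336431  73.15287632  63.63457889] draw 34.00292116045071 11.247939925209316 [ 7.33515595 -1.04528554 -0.21918675] 9.0
the job is handed in; nothing more can be done
None
```

I vented the chamber with the grey pedal. I then pulled the plunger out 34.0 mm and handed the job in at 9.0 s with the gripper still holding it.

- **Pedal:** I pressed it with shut fingers until it stopped giving, at tip height 51.5 mm and 19 N. After release its tread was back at its starting height, and it still was in a later depth check just before the hand-in.
- **Draw distance:** the overhead picture taken before the move put the index tip about 34 mm from the home pointer. I estimate that figure is good to 1–2 mm.
- **Hold:** at hand-in the finger opening was 11.2 mm on the 12 mm plate. The pull was about 7.3 N, close to the 6.5 N the spring should give there, and the last speed reading, about 0.5 s earlier, showed the arm standing still.
- **Weak point:** the arm hid the pointer from the top camera at the end. The alignment there rests on the earlier measurement plus the tool's travel. The last side picture (0.9 mm before the final settling) showed the pointer running into the clip tip, but it could not resolve the last 1–2 mm.
- **Loose items:** none of my moves came near the loupe, the screwdriver or the holder. I did not measure their positions again at the end.

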